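# Put one flatmate's toiletries away in the bathroom organiser

## Task

Tidy my things off the shelf into the bamboo organiser, each in its own insert: the blue cup standing in the round collar, the blue-lidded cream jar standing in the square fence, the blue comb in the plain long tray and the nail clipper in the tray with the black rubber mat, comb and clipper lying flat and lengthwise. Set the cup and the jar down gently, never dropping them or tipping them over. The green comb and the green-lidded jar are my flatmate's: leave them exactly where they are.

Things in the scene. Friction and masses are not known exactly. Their poses are not given: they have to be found in the camera images.
- cup_mid (a point): The shelf top is level, 18 mm above z = 0. Blue ceramic toothbrush cup, standing empty and open side up on the shelf; 64 mm diameter at the rim, tapering evenly to 51 mm at the foot, 82 mm high, 4 mm wall, about 0.2 kg. Point: on its axis, half-way up (41 mm above its underside).
- jar_mid (a point): The wanted jar: closed round glass cream jar with a BLUE screw lid, standing; widest (lid) 54 mm diameter, 46 mm high; the lid is the top 16 mm. Point: on its axis, half-way up (23 mm above its underside). About 0.13 kg.
- comb_mid (a point): The wanted comb: BLUE plastic pocket comb lying flat, 125 mm long (its x axis), 28 mm wide over spine and teeth (y), 6 mm thick. Point: centre, half-way up (3 mm above what it lies on). 
- clipper_mid (a point): Stainless steel nail clipper lying flat with its lever folded on top, 81 mm long (its x axis, jaws at +x), 15 mm wide (y), 13 mm high. Point: centre, half-way up (6.5 mm above what it lies on).
- green_comb_mid (a point): Not to be moved, the flatmate's: GREEN plastic pocket comb lying flat, 125 mm long (its x axis), 28 mm wide over spine and teeth (y), 6 mm thick. Point: centre, half-way up (3 mm above what it lies on). Otherwise like the blue one. (A clear swab tub also stands at the robot's right-hand end of the shelf, near y = -0.585, outside the work.)
- green_jar_mid (a point): Not to be moved, the flatmate's: closed round glass cream jar with a GREEN screw lid, standing; widest (lid) 54 mm diameter, 46 mm high; the lid is the top 16 mm. Point: on its axis, half-way up (23 mm above its underside). 
- cup_well: One of four white plastic inserts that sit side by side in a bamboo organiser tray (170 x 398 mm, rim top 16 mm above the shelf) on the shelf; fixed; in any of the four places. Insert 152 mm along its x axis, 92 mm along its y axis. Origin: centre of its underside (24 mm above z = 0); z up. Place of the cup: flat floor 3 mm above the origin with a round upright collar about the centre, 84 mm inner diameter, its top 19 mm above the origin; short grey drain slits in the floor.
- jar_well: One of four white plastic inserts that sit side by side in a bamboo organiser tray (170 x 398 mm, rim top 16 mm above the shelf) on the shelf; fixed; in any of the four places. Insert 152 mm along its x axis, 92 mm along its y axis. Origin: centre of its underside (24 mm above z = 0); z up. Place of the jar: flat floor 3 mm above the origin with a square upright fence about the centre, 76 x 76 mm inside, its top 16 mm above the origin.
- comb_tray: One of four white plastic inserts that sit side by side in a bamboo organiser tray (170 x 398 mm, rim top 16 mm above the shelf) on the shelf; fixed; in any of the four places. Insert 152 mm along its x axis, 92 mm along its y axis. Origin: centre of its underside (24 mm above z = 0); z up. Place of the comb: plain long white tray with grey drain slits, inside 146 x 86 mm, floor 3 mm and wall tops 16 mm above the origin. No mat.
- clipper_tray: One of four white plastic inserts that sit side by side in a bamboo organiser tray (170 x 398 mm, rim top 16 mm above the shelf) on the shelf; fixed; in any of the four places. Insert 152 mm along its x axis, 92 mm along its y axis. Origin: centre of its underside (24 mm above z = 0); z up. Place of the clipper: long tray lined with a black rubber mat, inside 146 x 86 mm, mat top 5 mm and wall tops 16 mm above the origin.

How it is judged:
At the end, for the whole second after the job is handed in: Cup and jar stand upright (7 deg) on their wells' floors within 16 mm of centre; comb and clipper lie flat on their trays' floors, within 20 deg of lengthwise (comb within 14 x 32 mm of centre, clipper 36 x 37); heights within 4 mm; all at rest; the green things within 15 mm of their starts (horizontal distance between cup_mid and cup_well below 0.016 m and z of cup_mid in the frame of cup_well between 0.04 and 0.048 m and angle between each of cup_mid, jar_mid, green_jar_mid's own z axis and vertical below 0.12 rad and linear speed of each of cup, jar, comb, clipper below 0.02 m/s and angular speed of each of cup, jar, comb, clipper below 0.2 rad/s and horizontal distance between jar_mid and jar_well below 0.016 m and z of jar_mid in the frame of jar_well between 0.022 and 0.03 m and x of comb_mid in the frame of comb_tray between -0.014 and 0.014 m and y of comb_mid in the frame of comb_tray between -0.032 and 0.032 m and z of comb_mid in the frame of comb_tray between 0.002 and 0.01 m and angle between each of comb_mid, clipper_mid's own z axis and vertical below 0.15 rad and angle between the x axis of comb_mid and the x axis of comb_tray, either way round below 0.35 rad and x of clipper_mid in the frame of clipper_tray between -0.036 and 0.036 m and y of clipper_mid in the frame of clipper_tray between -0.037 and 0.037 m and z of clipper_mid in the frame of clipper_tray between 0.0075 and 0.0155 m and angle between the x axis of clipper_mid and the x axis of clipper_tray, either way round below 0.35 rad and distance of each of green_comb_mid, green_jar_mid from where it was at the start of the episode below 0.015 m); the robot touches nothing.
It fails at once if the cup is dropped or slammed into its well (faster than 0.4 m/s over the last centimetre) (horizontal distance between cup_mid and cup_well below 0.03 m and z of cup_mid in the frame of cup_well below 0.054 m and linear speed of cup above 0.4 m/s).
It fails at once if the jar is dropped or slammed into its well (faster than 0.4 m/s over the last centimetre) (horizontal distance between jar_mid and jar_well below 0.03 m and z of jar_mid in the frame of jar_well below 0.036 m and linear speed of jar above 0.4 m/s).
It fails at once if the cup or the jar is tipped over (more than 45 degrees) (angle between any of cup_mid, jar_mid's own z axis and vertical above 0.785 rad).
It fails at once if the green comb or the green-lidded jar is moved more than 15 mm (distance of any of green_comb_mid, green_jar_mid from where it was at the start of the episode above 0.015 m).
It also fails if it takes over 134 s, if anything falls off the work surface, if the arm or the gripper's body presses on something with over 40 N, if the wrist force passes 120 N, or if a joint passes its speed limit or range.

## Robot

A 6-joint arm with a two-finger parallel gripper is mounted at the origin on the work surface. World frame = base frame: x ahead of the robot, y to its left, z up, the work surface at z = 0. Lengths are in m, angles in rad, forces in N, time in s.
With the tool pointing down it reaches from about 0.35 to 0.8 m from the base axis. Payload 7.3 kg.
Tool frame: the origin (TCP) lies on the centre line of the jaws, within the pads' length; the fingertips stand 17 mm ahead of it and the grasp point (between the pads) lies 2 mm behind it; z points along the fingers, y is the line along which they close (so a half turn about z gives the same grasp; the last joint's range is limited). The gripper opens to 85 mm and grips with 20 to 120 N. Pads are 22 mm wide; open, the fingers measure 114 mm over their backs; the gripper's body (76 mm by 85 mm) begins 54 mm behind the grasp point. The pads swing forward as they close: fully open they stand 13 mm farther back than shut.
Start: joints at [-1.477, 0.342, 1.524, -0, 1.275, -0.146], TCP at [0.125, -0.51, 0.248] pointing down, gripper open.
Joint ranges: [-2.53, 2.53], [-0.77, 2.02], [0.04, 2.7], [-1, 4.14], [0.28, 2.66], [-3.11, 3.11]. Speed limits (rad/s): [2.57, 2.57, 3.14, 3.14, 3.14, 3.14].

## Interface

Orientations are given as a unit quaternion [x, y, z, w].
In Python, from cell import ctrl, optics, ticket gives the robot as it stands.
- The arm moves only by the tool carry_out, never from a script. Its argument "targets" is a list of rows, each an object of numbers: "x", "y", "z": the shift along the tool's x, y, z in mm; "wx", "wy", "wz": the turn, a rotation vector about the tool's x, y, z in rad; "grip": the finger opening in mm, from 0 to 85.4. In form: [{"x": .., "y": .., "z": .., "wx": .., "wy": .., "wz": .., "grip": ..}, ...]. A call has 1 to 5 rows; each row shifts and turns the commanded pose from where the row before left it, along the tool's axes as they then stand; what a row does not reach is not made up. A row lasts 1/8 s, in which the tool goes at most 62.5 mm and 10.7 degrees, less where a joint would pass 70% of its speed; a pose out of reach is approached as far as the arm can. A call with a gripper value outside its range is refused whole. The fingers move at their own pace and stop on an object; "newtons" is the grip in N (left out, the last holds). Time passes only in rows, so rows that do not move let the fingers close. It gives the time, the measured TCP pose, the force, the opening and the grip force at its end, in the units of the state.
- ctrl.get_state(): the state, without advancing time (a new reading comes with each control period).
- optics.capture(name): name is "scene" or "top" or "wrist"; returns a dict with "image" (420x560x3 uint8, red, green, blue), "depth" (420x560 float32, m along the optical axis (not along the pixel's ray), 0 where there is no reading), "vfov" (degrees; the focal length in pixels is half the picture's height over the tangent of half this angle, whatever the lens; pixels are square), "cx", "cy" (the principal point, pixels), "R" (3x3) and "t" (3): a world point X has camera coordinates R X + t; the wrist camera has in their place "tool_from_camera" (4x4, takes a point from camera to tool coordinates, whose origin is the TCP and whose axes are the flange's). Camera axes: x right, y down, z forward; pixel columns grow to the right and rows downward; lengths in m; the calibration is good to about 2 mm. A picture is of the moment at which its call begins: read the wrist's pose just before it.
- ticket.hand_in(): hands the job in; it is judged then, once.
Trained networks look in the newest picture that a camera, given by its name, has taken for a name from the list of things; names that differ only in an ending like _2 or _b are one class to them, and where a whole thing is asked for, a point or a joint stands for the part that bears it (a point fixed in the world has none). Each returns a list of dicts, best first, with "confidence" (0 to 1); they miss things now and then, are a little off and sometimes report something else, mostly with a low value. They report only what shows in the picture. A call takes as long as a camera call.
- optics.spot_in(camera, name): "box" ([left, top, width, height] in pixels, round what is visible of it).
The state is a dict: "time": time; "joint_positions": joint angles; "joint_velocities": joint speeds; "joint_efforts": joint torques, N m; "ee_pos": TCP position; "orientation": TCP orientation; "force": force on the tool from outside, world axes, zero at the start; "wrist_torque": the same for the moment, N m; "finger_gap": finger opening in m; "finger_force": force on a finger pad.
Only numpy, scipy, OpenCV 4.12 (cv2) and the standard library are available. Lean on these libraries where they do the work, as an engineer would, in place of code of your own. Each camera call takes 0.05 s, during which the arm holds its last target. There are 200 camera calls.

## Working session

There is one attempt and no reset: what is moved stays moved. The work goes in short steps, Python scripts to look and compute and a tool call to move; the robot and the scene stay as the last step left them, time stands still between calls to the robot, and variables do not carry over. Pictures are saved under pics/ and viewed, at most 14 in all, crops included, and the job is handed in when it is done.

Besides the shell and the picture viewer there is one more tool, called after "Request:" as name(argument=value, ...), one argument or row to a line, values as JSON. carry_out: Moves the arm, as the interface text tells. Its arguments: {"type":"object","properties":{"targets":{"type":"array"},"newtons":{"type":"number"}},"required":["targets"]}

```bash
mkdir -p pics; cat > h.py <<'E'
import numpy as np, cv2
from cell import ctrl, optics, ticket
from scipy.spatial.transform import Rotation as Ro
def cap(n):
    s=ctrl.get_state(); c=optics.capture(n)
    f=210/np.tan(np.radians(c["vfov"])/2); c["f"]=f
    d=c["depth"]; v,u=np.mgrid[:d.shape[0],:d.shape[1]]
    P=np.dstack([(u-c["cx"])*d/f,(v-c["cy"])*d/f,d])
    if "R" in c: W=(P-np.array(c["t"]))@np.array(c["R"])
    else:
        T=np.array(c["tool_from_camera"]); W=P@T[:3,:3].T+T[:3,3]
        W=W@Ro.from_quat(s["orientation"]).as_matrix().T+s["ee_pos"]
    W[d==0]=np.nan; c["W"]=W; return c
def save(c,n): cv2.imwrite("pics/"+n+".png",c["image"][:,:,::-1])
E
python3 - <<'E'
from h import *
print(ctrl.get_state())
for n in("scene","top"):
    c=cap(n); save(c,n+"0")
    for o in "cup_mid jar_mid comb_mid clipper_mid green_comb_mid green_jar_mid cup_well jar_well comb_tray clipper_tray".split():
        for r in optics.spot_in(n,o)[:2]:
            l,t,w,h=map(int,r["box"]); p=np.nanmedian(c["W"][t+h//3:t+2*h//3+1,l+w//3:l+2*w//3+1].reshape(-1,3),0)
            print(n,o,round(r["confidence"],2),[l,t,w,h],p.round(3))
E
```

```text
{'time': 0.0, 'joint_positions': array([-1.47698466e+00,  3.42733633e-01,  1.52501593e+00, -9.66645017e-06,
        1.27540300e+00, -1.46027367e-01]), 'joint_velocities': array([ 0.00093496,  0.00171861, -0.00021905,  0.00025379, -0.00021053,
        0.00115799]), 'joint_efforts': array([-2.61902796e-04, -4.33671784e+01, -2.46009529e+01, -2.37443082e-04,
        7.89075420e-03, -2.30541474e-06]), 'ee_pos': array([ 0.12468121, -0.50959345,  0.24762066]), 'orientation': array([ 9.92817797e-01,  1.19633668e-01,  1.57393725e-05, -7.79807987e-04]), 'force': array([0.31792897, 0.76470926, 0.24407241]), 'wrist_torque': array([-0.00142813, -0.01245781,  0.02695864]), 'finger_force': 0.0, 'finger_gap': 0.08553637349754055}
scene cup_mid 0.35 [189, 207, 70, 67] [ 0.657 -0.092  0.028]
scene jar_mid 0.86 [386, 224, 31, 26] [0.449 0.226 0.064]
scene jar_mid 0.62 [218, 122, 23, 38] [ 0.462 -0.23   0.077]
scene comb_mid 0.92 [321, 188, 34, 39] [0.436 0.069 0.023]
scene comb_mid 0.75 [257, 244, 77, 78] [0.651 0.094 0.027]
scene clipper_mid 0.89 [438, 301, 17, 43] [0.55  0.379 0.029]
scene green_comb
[... 390 characters left out ...]
, 244, 30, 30] [ 0.438 -0.25   0.025]
top cup_mid 0.44 [292, 139, 36, 66] [ 0.652 -0.098  0.028]
top jar_mid 0.59 [162, 239, 26, 26] [0.445 0.226 0.065]
top comb_mid 0.66 [230, 237, 12, 48] [0.424 0.081 0.024]
top clipper_mid 0.76 [105, 196, 19, 30] [0.541 0.389 0.021]
top green_comb_mid 0.73 [285, 233, 18, 46] [ 0.441 -0.063  0.023]
top green_jar_mid 0.6 [403, 211, 27, 20] [ 0.535 -0.356  0.066]
top cup_well 0.6 [291, 142, 38, 61] [ 0.652 -0.096  0.028]
top jar_well 0.66 [214, 144, 40, 57] [0.645 0.095 0.028]
top comb_tray 0.78 [331, 143, 34, 61] [ 0.652 -0.192  0.028]
top clipper_tray 0.7 [354, 243, 31, 31] [ 0.44  -0.25   0.025]
top clipper_tray 0.69 [251, 143, 36, 61] [0.646 0.006 0.03 ]
```

```bash
python3 - <<'E'
import cv2
for n,r in(("top0",(90,120,360,180)),("scene0",(120,80,360,270))):
    i=cv2.imread(f"pics/{n}.png"); x,y,w,h=r
    cv2.imwrite(f"pics/{n}c.png",cv2.resize(i[y:y+h,x:x+w],None,fx=2.2,fy=2.2,interpolation=2))
E
```

```text
(no output)
```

View pics/top0c.png

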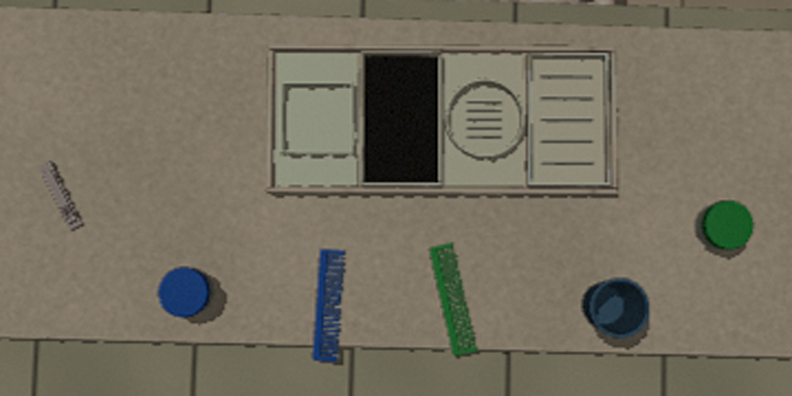

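View pics/scene0c.png

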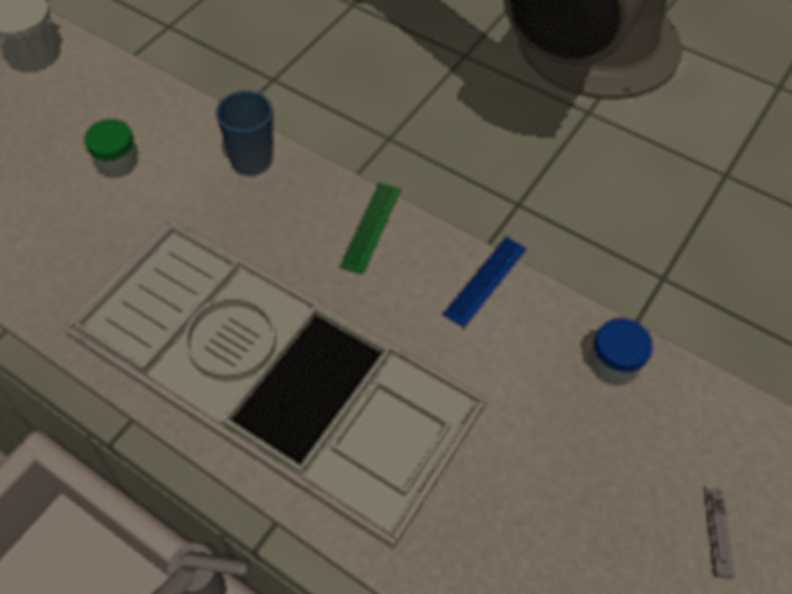

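The organiser holds, from left to right in the top picture: square fence, black mat, round collar, plain tray. The cup is at about (620,308) in the crop, the blue jar at (184,292), the blue comb at (330,305) and the clipper at (62,195). Next I'll get precise poses.

```bash
python3 - <<'E'
from h import *
c=cap("top"); W=c["W"]; hsv=cv2.cvtColor(c["image"],cv2.COLOR_RGB2HSV)
def pts(b,m): 
    l,t,w,h=b; s=np.s_[t-4:t+h+4,l-4:l+w+4]; return W[s][m[s]]
H,S,V=hsv[...,0],hsv[...,1],hsv[...,2]; z=np.nan_to_num(W[...,2])
f=c["f"];print("f",f,"cam",-np.array(c["R"]).T@c["t"])
for n,b,m in(("cup",[346,236,44,46],z>.085),("jar",[162,239,26,26],z>.055),("gjar",[403,211,30,30],z>.055),
  ("comb",[226,230,26,60],(H>100)&(H<130)&(S>120)),("gcomb",[282,228,30,60],(H>40)&(H<85)&(S>100)),("clip",[105,188,26,42],z>.0235)):
    p=pts(b,m); p=p[np.isfinite(p[:,0])]
    if len(p)<5: print(n,len(p)); continue
    (cx,cy),wh,a=cv2.minAreaRect((p[:,:2]*1000).astype(np.float32))
    box=cv2.boxPoints(((cx,cy),wh,a)); e=box[1]-box[0]; e2=box[2]-box[1]; e=e if np.hypot(*e)>np.hypot(*e2) else e2
    print(n,len(p),round(cx),round(cy),np.round(wh),"yaw",round(float(np.arctan(e[1]/e[0])),3),"z",np.round(np.percentile(p[:,2],[5,50,95]),3))
# organiser: rim points z>.032
m=(z>.031)&(z<.06); p=pts([205,138,170,75],m); print(cv2.minAreaRect((p[:,:2]*1000).astype(np.float32)))
E
```

```text
f 430.2085233952088 cam [ 0.47581589 -0.00359613  1.10022657]
cup 215 440 -237 [62. 61.] yaw 0.836 z [0.088 0.1   0.103]
jar 415 444 229 [52. 53.] yaw -1.542 z [0.061 0.065 0.068]
gjar 403 532 -365 [54. 53.] yaw 0.376 z [0.061 0.065 0.069]
comb 302 431 75 [ 27. 122.] yaw -0.027 z [0.021 0.024 0.028]
gcomb 320 440 -66 [127.  27.] yaw 0.254 z [0.018 0.024 0.028]
clip 195 555 378 [ 75. 105.] yaw -0.03 z [0.024 0.029 0.034]
((646.1284790039062, -48.29100036621094), (169.90142822265625, 398.06854248046875), 1.4673787355422974)
```

Request:
carry_out(
  targets=[
    {"x": 37,"y": -19},
    {"x": 37,"y": -19},
    {"x": 37,"y": -19},
    {"x": 37,"y": -19},
    {"x": 37,"y": -19},
  ],
  newtons=40,
)

```text
$.targets[0]: bad value
```

Request:
carry_out(
  targets=[
    {"x": 37,"y": -19},
    {"x": 37,"y": -19},
    {"x": 37,"y": -19},
    {"x": 37,"y": -19},
    {"x": 37,"y": -19},
  ],
)

```text
$.targets[0]: bad value
```

Request:
carry_out(
  targets=[
    {"wz": 0.12},
    {"wz": 0.12},
    {},
  ],
)

```text
$.targets[0]: bad value
```

```bash
cat >> h.py <<'E'
def plan(x,y,z,psi=None):
    s=ctrl.get_state(); R=Ro.from_quat(s["orientation"]).as_matrix(); p0=np.arctan2(R[1,0],R[0,0])
    d=R.T@(np.array([x,y,z])/1000-s["ee_pos"])*1000
    print("t",round(s["time"],2),"tcp",(s["ee_pos"]*1000).round(1),"psi",p0.round(3),"gap",round(s["finger_gap"]*1000,1),"tilt",np.degrees(np.arccos(-R[2,2])).round(2),"-> tool shift",d.round(1),"wz",None if psi is None else round(p0-psi,3))
E
python3 - <<'E'
from h import *
c=cap("wrist"); save(c,"w1"); W=c["W"]; p=W[(W[...,2]>.085)&(W[...,2]<.11)]
print(len(p)); 
if len(p)>5:print((np.array(cv2.minEnclosingCircle((p[:,:2]*1000).astype(np.float32))[0])).round(1),cv2.minAreaRect((p[:,:2]*1000).astype(np.float32)))
plan(440,-237,75,0)
E
```

```text
0
t 1.2 tcp [ 124.7 -510.   248.3] psi 0.24 gap 85.3 tilt 0.01 -> tool shift [ 371.1 -190.3  173.3] wz 0.24
```

View pics/w1.png

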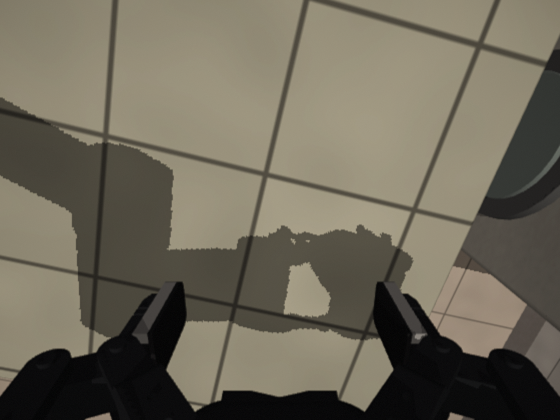

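The rows were refused and the arm hasn't moved: the wrist picture shows only floor, with the open fingers at (160,310) and (400,310). I'll send all the fields this time.

Request:
carry_out(
  targets=[
    {"x": 37,"y": -19,"z": 0,"wx": 0,"wy": 0,"wz": 0,"grip": 85},
    {"x": 37,"y": -19,"z": 0,"wx": 0,"wy": 0,"wz": 0,"grip": 85},
    {"x": 37,"y": -19,"z": 0,"wx": 0,"wy": 0,"wz": 0,"grip": 85},
    {"x": 37,"y": -19,"z": 0,"wx": 0,"wy": 0,"wz": 0,"grip": 85},
    {"x": 37,"y": -19,"z": 0,"wx": 0,"wy": 0,"wz": 0,"grip": 85},
  ],
  newtons=40,
)

```text
time: 1.82
ee_pos: [0.2828, -0.3729, 0.2485]
orientation: [0.993, 0.119, 0.0, 0.0]
force: [-0.6, -1.5, -0.6]
finger_gap: 0.0845
finger_force: 0.0
```

Request:
carry_out(
  targets=[
    {"x": 37,"y": -19,"z": 0,"wx": 0,"wy": 0,"wz": 0,"grip": 85},
    {"x": 37,"y": -19,"z": 0,"wx": 0,"wy": 0,"wz": 0,"grip": 85},
    {"x": 37,"y": -19,"z": 0,"wx": 0,"wy": 0,"wz": 0,"grip": 85},
    {"x": 37,"y": -19,"z": 0,"wx": 0,"wy": 0,"wz": 0,"grip": 85},
    {"x": 37,"y": -19,"z": 0,"wx": 0,"wy": 0,"wz": 0,"grip": 85},
  ],
)

```text
time: 2.45
ee_pos: [0.44, -0.2366, 0.2484]
orientation: [0.993, 0.12, 0.0, 0.0]
force: [-0.6, -0.4, 0.6]
finger_gap: 0.0848
finger_force: 0.0
```

Request:
carry_out(
  targets=[
    {"x": 0,"y": 0,"z": 0,"wx": 0,"wy": 0,"wz": 0.12,"grip": 85},
    {"x": 0,"y": 0,"z": 0,"wx": 0,"wy": 0,"wz": 0.12,"grip": 85},
    {"x": 0,"y": 0,"z": 0,"wx": 0,"wy": 0,"wz": 0,"grip": 85},
  ],
)

```text
time: 2.82
ee_pos: [0.4391, -0.2374, 0.2483]
orientation: [1.0, 0.001, -0.0, 0.0]
force: [-0.3, -0.1, -0.3]
finger_gap: 0.0849
finger_force: 0.0
```

```bash
python3 - <<'E'
from h import *
c=cap("wrist"); save(c,"w2"); W=c["W"]; p=W[(W[...,2]>.085)&(W[...,2]<.11)&(abs(W[...,0]-.44)<.06)]
print(len(p)); 
if len(p)>5:print(cv2.minEnclosingCircle((p[:,:2]*1000).astype(np.float32)),cv2.minAreaRect((p[:,:2]*1000).astype(np.float32)))
plan(440,-237,75,0)
E
```

```text
1525
((440.6076965332031, -238.02915954589844), 31.74810791015625) ((440.61798095703125, -238.3223876953125), (62.179019927978516, 62.95280456542969), 88.56494903564453)
t 2.88 tcp [ 439.  -237.5  248.3] psi 0.002 gap 85.0 tilt 0.01 -> tool shift [  1.   -0.6 173.3] wz 0.002
```

View pics/w2.png

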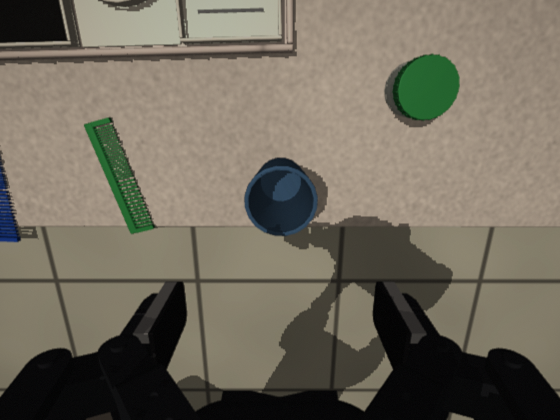

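The wrist view shows the cup rim at (281,200), clear of both green things, and it agrees with my estimate. Descending to grip.

Request:
carry_out(
  targets=[
    {"x": 1.5,"y": 0.5,"z": 45,"wx": 0,"wy": 0,"wz": 0,"grip": 85},
    {"x": 0,"y": 0,"z": 45,"wx": 0,"wy": 0,"wz": 0,"grip": 85},
    {"x": 0,"y": 0,"z": 40,"wx": 0,"wy": 0,"wz": 0,"grip": 85},
    {"x": 0,"y": 0,"z": 28,"wx": 0,"wy": 0,"wz": 0,"grip": 85},
    {"x": 0,"y": 0,"z": 15,"wx": 0,"wy": 0,"wz": 0,"grip": 85},
  ],
)

```text
time: 3.5
ee_pos: [0.44, -0.2379, 0.074]
orientation: [1.0, 0.001, -0.001, -0.001]
force: [-0.5, -0.6, -1.1]
finger_gap: 0.0848
finger_force: 0.0
```

Request:
carry_out(
  targets=[
    {"x": 0,"y": 0,"z": 0,"wx": 0,"wy": 0,"wz": 0,"grip": 70},
    {"x": 0,"y": 0,"z": 0,"wx": 0,"wy": 0,"wz": 0,"grip": 62},
    {"x": 0,"y": 0,"z": 0,"wx": 0,"wy": 0,"wz": 0,"grip": 50},
    {"x": 0,"y": 0,"z": 0,"wx": 0,"wy": 0,"wz": 0,"grip": 50},
    {"x": 0,"y": 0,"z": 0,"wx": 0,"wy": 0,"wz": 0,"grip": 50},
  ],
  newtons=40,
)

```text
time: 4.12
ee_pos: [0.4412, -0.2386, 0.0763]
orientation: [1.0, -0.0, 0.001, 0.001]
force: [-0.2, -0.6, 5.9]
finger_gap: 0.062
finger_force: 44.1
```

Request:
carry_out(
  targets=[
    {"x": 0,"y": 0,"z": 0,"wx": 0,"wy": 0,"wz": 0,"grip": 50},
    {"x": 0,"y": 0,"z": -10,"wx": 0,"wy": 0,"wz": 0,"grip": 50},
    {"x": 0,"y": 0,"z": -15,"wx": 0,"wy": 0,"wz": 0,"grip": 50},
    {"x": 0,"y": 0,"z": 0,"wx": 0,"wy": 0,"wz": 0,"grip": 50},
  ],
)

```text
time: 4.62
ee_pos: [0.4412, -0.2385, 0.1018]
orientation: [1.0, -0.0, 0.001, 0.001]
force: [-0.5, 0.2, -1.2]
finger_gap: 0.0619
finger_force: 44.0
```

Request:
carry_out(
  targets=[
    {"x": 0,"y": 0,"z": -40,"wx": 0,"wy": 0,"wz": 0,"grip": 50},
    {"x": 0,"y": 0,"z": -40,"wx": 0,"wy": 0,"wz": 0,"grip": 50},
    {"x": 10,"y": -30,"z": -20,"wx": 0,"wy": 0,"wz": 0,"grip": 50},
    {"x": 20,"y": -35,"z": 0,"wx": 0,"wy": 0,"wz": 0,"grip": 50},
    {"x": 25,"y": -35,"z": 0,"wx": 0,"wy": 0,"wz": 0,"grip": 50},
  ],
)

```text
time: 5.25
ee_pos: [0.4957, -0.1372, 0.2006]
orientation: [1.0, -0.001, 0.0, 0.0]
force: [0.3, 0.1, -1.4]
finger_gap: 0.0623
finger_force: 44.7
```

Request:
carry_out(
  targets=[
    {"x": 25,"y": -31,"z": 0,"wx": 0,"wy": 0,"wz": 0,"grip": 50},
    {"x": 20,"y": -10,"z": 0,"wx": 0,"wy": 0,"wz": 0,"grip": 50},
    {"x": 0,"y": 0,"z": 0,"wx": 0,"wy": 0,"wz": 0,"grip": 50},
  ],
)

```text
time: 5.62
ee_pos: [0.5411, -0.0962, 0.1998]
orientation: [1.0, 0.001, -0.0, -0.0]
force: [-0.9, -0.2, -2.1]
finger_gap: 0.0623
finger_force: 44.7
```

```bash
python3 - <<'E'
from h import *
c=cap("wrist"); save(c,"w3"); W=c["W"]
m=(W[...,2]>.038)&(W[...,2]<.048)&(abs(W[...,0]-.648)<.055)&(abs(W[...,1]+.097)<.048)
p=W[m];print(len(p),cv2.fitEllipse((p[:,:2]*1000).astype(np.float32)),p.mean(0))
A=np.c_[2*p[:,:2],np.ones(len(p))]; s=np.linalg.lstsq(A,(p[:,:2]**2).sum(1),rcond=None)[0]; print("circle",s[:2],np.sqrt(s[2]+s[0]**2+s[1]**2))
plan(647,-97,84)
E
```

```text
1707 ((648.3534545898438, -96.90137481689453), (84.74071502685547, 90.6197509765625), 35.458160400390625) [ 0.65317768 -0.097531    0.04155486]
circle [ 0.64834786 -0.09712579] 0.043402628423369824
t 5.67 tcp [540.2 -96.8 199.7] psi 0.001 gap 62.0 tilt 0.07 -> tool shift [106.9   0.4 115.6] wz None
```

View pics/w3.png

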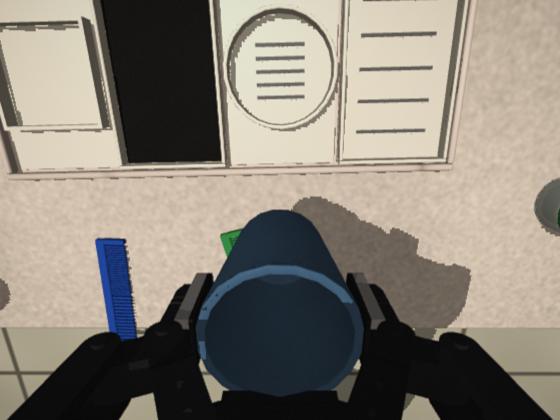

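The cup is held upright and the collar is in clear view at (280,68). Moving over it and lowering.

Request:
carry_out(
  targets=[
    {"x": 40,"y": 0,"z": 0,"wx": 0,"wy": 0,"wz": 0,"grip": 50},
    {"x": 40,"y": 0,"z": 0,"wx": 0,"wy": 0,"wz": 0,"grip": 50},
    {"x": 20,"y": 0,"z": 0,"wx": 0,"wy": 0,"wz": 0,"grip": 50},
    {"x": 7,"y": 0,"z": 20,"wx": 0,"wy": 0,"wz": 0,"grip": 50},
    {"x": 0,"y": 0,"z": 30,"wx": 0,"wy": 0,"wz": 0,"grip": 50},
  ],
)

```text
time: 6.3
ee_pos: [0.6469, -0.0978, 0.149]
orientation: [1.0, -0.0, -0.0, 0.0]
force: [-0.5, -0.3, -1.3]
finger_gap: 0.0619
finger_force: 44.7
```

Request:
carry_out(
  targets=[
    {"x": 0,"y": 0,"z": 30,"wx": 0,"wy": 0,"wz": 0,"grip": 50},
    {"x": 0,"y": 0,"z": 15,"wx": 0,"wy": 0,"wz": 0,"grip": 50},
    {"x": 0,"y": 0,"z": 10,"wx": 0,"wy": 0,"wz": 0,"grip": 50},
    {"x": 0,"y": 0,"z": 5,"wx": 0,"wy": 0,"wz": 0,"grip": 50},
    {"x": 0,"y": 0,"z": 2,"wx": 0,"wy": 0,"wz": 0,"grip": 50},
  ],
)

```text
time: 6.92
ee_pos: [0.6478, -0.0972, 0.0888]
orientation: [1.0, -0.0, 0.001, 0.0]
force: [-0.3, -0.4, -1.0]
finger_gap: 0.0621
finger_force: 44.7
```

Request:
carry_out(
  targets=[
    {"x": 0,"y": 0,"z": 1,"wx": 0,"wy": 0,"wz": 0,"grip": 50},
    {"x": 0,"y": 0,"z": 1,"wx": 0,"wy": 0,"wz": 0,"grip": 50},
    {"x": 0,"y": 0,"z": 0,"wx": 0,"wy": 0,"wz": 0,"grip": 50},
  ],
)

```text
time: 7.3
ee_pos: [0.6476, -0.0971, 0.0865]
orientation: [1.0, -0.0, 0.0, 0.0]
force: [-0.8, -0.4, -1.7]
finger_gap: 0.0623
finger_force: 44.7
```

Request:
carry_out(
  targets=[
    {"x": 0,"y": 0,"z": 1,"wx": 0,"wy": 0,"wz": 0,"grip": 50},
    {"x": 0,"y": 0,"z": 0,"wx": 0,"wy": 0,"wz": 0,"grip": 50},
  ],
)

```text
time: 7.55
ee_pos: [0.6476, -0.0971, 0.0854]
orientation: [1.0, -0.0, 0.0, 0.0]
force: [0.5, 0.2, -0.9]
finger_gap: 0.0621
finger_force: 44.7
```

Request:
carry_out(
  targets=[
    {"x": 0,"y": 0,"z": 0.7,"wx": 0,"wy": 0,"wz": 0,"grip": 50},
    {"x": 0,"y": 0,"z": 0,"wx": 0,"wy": 0,"wz": 0,"grip": 50},
  ],
)

```text
time: 7.8
ee_pos: [0.6478, -0.0971, 0.0854]
orientation: [1.0, -0.0, 0.001, 0.0]
force: [-1.7, 0.8, 5.6]
finger_gap: 0.0622
finger_force: 44.9
```

Contact. Releasing, retracting and moving to look at the comb.

Request:
carry_out(
  targets=[
    {"x": 0,"y": 0,"z": 0,"wx": 0,"wy": 0,"wz": 0,"grip": 66},
    {"x": 0,"y": 0,"z": 0,"wx": 0,"wy": 0,"wz": 0,"grip": 75},
    {"x": 0,"y": 0,"z": 0,"wx": 0,"wy": 0,"wz": 0,"grip": 82},
    {"x": 0,"y": 0,"z": -20,"wx": 0,"wy": 0,"wz": 0,"grip": 82},
    {"x": 0,"y": 0,"z": -40,"wx": 0,"wy": 0,"wz": 0,"grip": 82},
  ],
)

```text
time: 8.43
ee_pos: [0.6464, -0.0968, 0.1431]
orientation: [1.0, -0.0, -0.002, -0.001]
force: [0.5, -0.1, 0.2]
finger_gap: 0.0816
finger_force: 0.0
```

Request:
carry_out(
  targets=[
    {"x": 0,"y": 0,"z": -55,"wx": 0,"wy": 0,"wz": 0,"grip": 60},
    {"x": -40,"y": -35,"z": 0,"wx": 0,"wy": 0,"wz": 0,"grip": 50},
    {"x": -44,"y": -35,"z": 0,"wx": 0,"wy": 0,"wz": 0,"grip": 50},
    {"x": -44,"y": -35,"z": 0,"wx": 0,"wy": 0,"wz": 0,"grip": 50},
    {"x": -44,"y": -35,"z": 0,"wx": 0,"wy": 0,"wz": 0,"grip": 50},
  ],
)

```text
time: 9.05
ee_pos: [0.474, 0.0439, 0.1996]
orientation: [1.0, -0.0, 0.0, -0.0]
force: [0.6, 0.4, 0.5]
finger_gap: 0.0498
finger_force: 0.0
```

Request:
carry_out(
  targets=[
    {"x": -44,"y": -32,"z": 0,"wx": 0,"wy": 0,"wz": 0,"grip": 50},
    {"x": 0,"y": 0,"z": 0,"wx": 0,"wy": 0,"wz": 0,"grip": 50},
  ],
)

```text
time: 9.3
ee_pos: [0.4288, 0.0766, 0.1998]
orientation: [1.0, 0.001, -0.001, -0.0]
force: [1.2, -0.2, 0.6]
finger_gap: 0.0504
finger_force: 0.0
```

```bash
cat >> h.py <<'E'
def rect(W,m):
    k=cv2.connectedComponentsWithStats(m.astype(np.uint8))
    i=1+np.argmax(k[2][1:,4]); p=W[k[1]==i]; p=p[np.isfinite(p[:,0])]
    r=cv2.minAreaRect((p[:,:2]*1000).astype(np.float32)); b=cv2.boxPoints(r); e=max((b[1]-b[0],b[2]-b[1]),key=lambda e:np.hypot(*e))
    print(len(p),"c",np.round(r[0],1),"size",np.round(r[1],1),"yaw",np.arctan2(e[1],e[0]).round(3),"px",k[3][i].round(),"z",np.median(p[:,2]).round(4))
E
python3 - <<'E'
from h import *
c=cap("wrist"); save(c,"w4"); W=c["W"]; hsv=cv2.cvtColor(c["image"],cv2.COLOR_RGB2HSV)
rect(W,(hsv[...,0]>100)&(hsv[...,0]<130)&(hsv[...,1]>120)&(W[...,2]<.04))
plan(431,75,35,-.03)
c=cap("top"); save(c,"t2")
m=np.nan_to_num(W[...,2])
W=c["W"]; p=W[(W[...,2]>.098)&(abs(W[...,0]-.648)<.05)&(abs(W[...,1]+.097)<.05)]; print(len(p),cv2.minEnclosingCircle((p[:,:2]*1000).astype(np.float32)),np.median(p[:,2]))
E
```

```text
3095 c [432.2  75.1] size [ 27.6 124.5] yaw -0.037 px [280. 188.] z 0.0223
t 9.35 tcp [431.   75.7 200.1] psi 0.002 gap 49.7 tilt 0.06 -> tool shift [-1.000e-01  6.000e-01  1.651e+02] wz 0.032
180 ((646.2937622070312, -96.64018249511719), 31.703771591186523) 0.10897460129595457
```

View pics/w4.png

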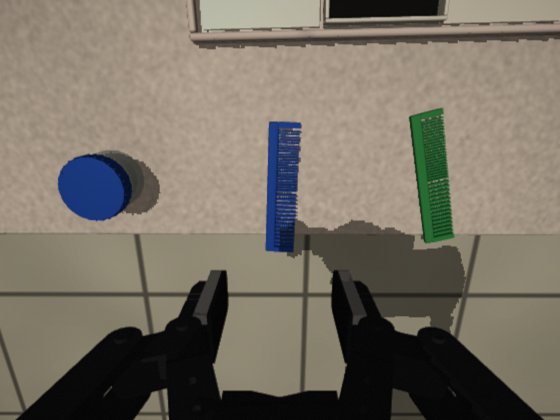

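The cup stands at (646,-97), about 2 mm off centre. The wrist view shows the blue comb at (280,188), slightly over the shelf edge. Descending with the fingers narrowed.

Request:
carry_out(
  targets=[
    {"x": 1,"y": 0.5,"z": 45,"wx": 0,"wy": 0,"wz": 0.037,"grip": 36},
    {"x": 0,"y": 0,"z": 45,"wx": 0,"wy": 0,"wz": 0,"grip": 36},
    {"x": 0,"y": 0,"z": 40,"wx": 0,"wy": 0,"wz": 0,"grip": 36},
    {"x": 0,"y": 0,"z": 20,"wx": 0,"wy": 0,"wz": 0,"grip": 36},
    {"x": 0,"y": 0,"z": 10,"wx": 0,"wy": 0,"wz": 0,"grip": 36},
  ],
)

```text
time: 10.02
ee_pos: [0.4333, 0.0736, 0.0382]
orientation: [1.0, -0.019, -0.001, 0.0]
force: [-0.2, 0.1, 0.1]
finger_gap: 0.0357
finger_force: 0.0
```

Request:
carry_out(
  targets=[
    {"x": 0,"y": 0,"z": 2,"wx": 0,"wy": 0,"wz": 0,"grip": 36},
    {"x": 0,"y": 0,"z": 0,"wx": 0,"wy": 0,"wz": 0,"grip": 36},
  ],
)

```text
time: 10.28
ee_pos: [0.4333, 0.0742, 0.0381]
orientation: [1.0, -0.019, 0.001, 0.0]
force: [-0.1, 0.2, -0.3]
finger_gap: 0.0358
finger_force: 0.0
```

Request:
carry_out(
  targets=[
    {"x": 0,"y": 0,"z": 1.5,"wx": 0,"wy": 0,"wz": 0,"grip": 36},
    {"x": 0,"y": 0,"z": 0,"wx": 0,"wy": 0,"wz": 0,"grip": 36},
  ],
)

```text
time: 10.52
ee_pos: [0.4328, 0.0745, 0.0365]
orientation: [1.0, -0.019, 0.0, 0.0]
force: [-0.4, 0.6, 0.6]
finger_gap: 0.0359
finger_force: 0.0
```

Request:
carry_out(
  targets=[
    {"x": 0,"y": 0,"z": 1,"wx": 0,"wy": 0,"wz": 0,"grip": 36},
    {"x": 0,"y": 0,"z": 0,"wx": 0,"wy": 0,"wz": 0,"grip": 36},
  ],
)

```text
time: 10.78
ee_pos: [0.4326, 0.0745, 0.0351]
orientation: [1.0, -0.019, 0.0, 0.0]
force: [-0.3, 0.4, 0.9]
finger_gap: 0.036
finger_force: 0.0
```

Request:
carry_out(
  targets=[
    {"x": 0,"y": 0,"z": 1,"wx": 0,"wy": 0,"wz": 0,"grip": 36},
    {"x": 0,"y": 0,"z": 0,"wx": 0,"wy": 0,"wz": 0,"grip": 36},
  ],
)

```text
time: 11.02
ee_pos: [0.4326, 0.0744, 0.034]
orientation: [1.0, -0.019, -0.0, 0.0]
force: [-0.9, -0.5, 0.3]
finger_gap: 0.036
finger_force: 0.0
```

Request:
carry_out(
  targets=[
    {"x": 0,"y": 0,"z": 0,"wx": 0,"wy": 0,"wz": 0,"grip": 30},
    {"x": 0,"y": 0,"z": 0,"wx": 0,"wy": 0,"wz": 0,"grip": 24},
    {"x": 0,"y": 0,"z": 0,"wx": 0,"wy": 0,"wz": 0,"grip": 20},
    {"x": 0,"y": 0,"z": 0,"wx": 0,"wy": 0,"wz": 0,"grip": 20},
  ],
  newtons=25,
)

```text
time: 11.52
ee_pos: [0.4332, 0.0745, 0.0348]
orientation: [1.0, -0.019, 0.001, 0.0]
force: [-0.8, -0.5, 9.3]
finger_gap: 0.0272
finger_force: 27.2
```

Request:
carry_out(
  targets=[
    {"x": 0,"y": 0,"z": -10,"wx": 0,"wy": 0,"wz": 0,"grip": 20},
    {"x": 0,"y": 0,"z": -35,"wx": 0,"wy": 0,"wz": -0.03,"grip": 20},
    {"x": 0,"y": 0,"z": -40,"wx": 0,"wy": 0,"wz": -0.033,"grip": 20},
    {"x": 0,"y": 0,"z": -40,"wx": 0,"wy": 0,"wz": 0,"grip": 20},
    {"x": 0,"y": 0,"z": -40,"wx": 0,"wy": 0,"wz": 0,"grip": 20},
  ],
)

```text
time: 12.15
ee_pos: [0.4322, 0.0744, 0.2008]
orientation: [1.0, 0.013, 0.0, 0.0]
force: [0.8, 0.2, -1.1]
finger_gap: 0.0271
finger_force: 25.1
```

Request:
carry_out(
  targets=[
    {"x": 14,"y": 39,"z": 0,"wx": 0,"wy": 0,"wz": 0,"grip": 20},
    {"x": 14,"y": 39,"z": 0,"wx": 0,"wy": 0,"wz": 0,"grip": 20},
    {"x": 14,"y": 39,"z": 0,"wx": 0,"wy": 0,"wz": 0,"grip": 20},
    {"x": 14,"y": 39,"z": 0,"wx": 0,"wy": 0,"wz": 0,"grip": 20},
    {"x": 14,"y": 39,"z": 0,"wx": 0,"wy": 0,"wz": 0,"grip": 20},
  ],
)

```text
time: 12.78
ee_pos: [0.5077, -0.1199, 0.1994]
orientation: [1.0, 0.013, -0.0, -0.0]
force: [0.4, 0.5, -0.5]
finger_gap: 0.0272
finger_force: 25.1
```

Request:
carry_out(
  targets=[
    {"x": 15,"y": 39,"z": 0,"wx": 0,"wy": 0,"wz": 0,"grip": 20},
    {"x": 15,"y": 37,"z": 0,"wx": 0,"wy": 0,"wz": 0,"grip": 20},
    {"x": 0,"y": 0,"z": 0,"wx": 0,"wy": 0,"wz": 0,"grip": 20},
  ],
)

```text
time: 13.15
ee_pos: [0.5398, -0.1962, 0.1989]
orientation: [1.0, 0.011, -0.0, 0.0]
force: [0.0, 0.5, -0.1]
finger_gap: 0.0273
finger_force: 25.1
```

```bash
python3 - <<'E'
from h import *
c=cap("wrist"); save(c,"w5"); W=c["W"]
for n,y in(("comb",-.194),):
    m=(W[...,2]>.022)&(W[...,2]<.032)&(abs(W[...,0]-.65)<.09)&(abs(W[...,1]-y)<.044)
    rect(W,m)
hsv=cv2.cvtColor(c["image"],cv2.COLOR_RGB2HSV)
rect(W,(hsv[...,0]>100)&(hsv[...,0]<130)&(hsv[...,1]>120)&(W[...,2]>.1))
plan(651,-194,44,.0256)
E
```

```text
16096 c [ 637.1 -191.9] size [120.2  85.9] yaw 0.019 px [278.  76.] z 0.0261
13340 c [ 538.7 -195.8] size [126.   28.1] yaw 0.022 px [279. 273.] z 0.1863
t 13.2 tcp [ 539.2 -194.6  198.8] psi 0.024 gap 27.2 tilt 0.06 -> tool shift [111.9   2.2 154.7] wz -0.002
```

View pics/w5.png

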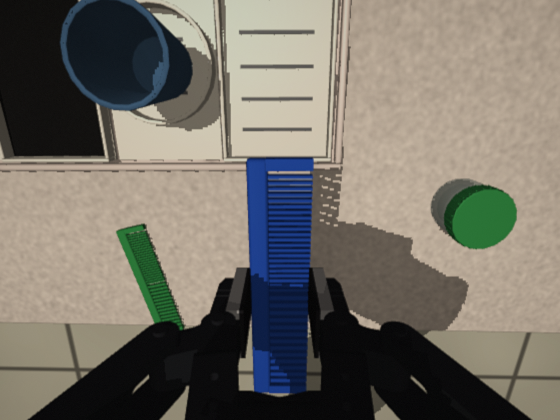

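The comb is held straight and level. Cup and green items look undisturbed. The plain tray is dead ahead, with its slits around (275,80).

Request:
carry_out(
  targets=[
    {"x": 40,"y": 1,"z": 0,"wx": 0,"wy": 0,"wz": 0,"grip": 20},
    {"x": 40,"y": 0,"z": 0,"wx": 0,"wy": 0,"wz": 0,"grip": 20},
    {"x": 32,"y": 0,"z": 0,"wx": 0,"wy": 0,"wz": 0,"grip": 20},
    {"x": 0,"y": 0,"z": 35,"wx": 0,"wy": 0,"wz": 0,"grip": 20},
    {"x": 0,"y": 0,"z": 40,"wx": 0,"wy": 0,"wz": 0,"grip": 20},
  ],
)

```text
time: 13.82
ee_pos: [0.6517, -0.1904, 0.1239]
orientation: [1.0, 0.014, 0.0, 0.0]
force: [0.2, -0.9, -1.4]
finger_gap: 0.0273
finger_force: 25.1
```

Request:
carry_out(
  targets=[
    {"x": 0,"y": 0,"z": 40,"wx": 0,"wy": 0,"wz": 0,"grip": 20},
    {"x": 0,"y": 0,"z": 20,"wx": 0,"wy": 0,"wz": 0,"grip": 20},
    {"x": 0,"y": 0,"z": 12,"wx": 0,"wy": 0,"wz": 0,"grip": 20},
    {"x": 0,"y": 0,"z": 4,"wx": 0,"wy": 0,"wz": 0,"grip": 20},
    {"x": 0,"y": 0,"z": 0,"wx": 0,"wy": 0,"wz": 0,"grip": 20},
  ],
)

```text
time: 14.45
ee_pos: [0.6518, -0.1918, 0.0489]
orientation: [1.0, 0.013, 0.0, 0.0]
force: [-0.8, -0.2, -0.7]
finger_gap: 0.0271
finger_force: 25.1
```

Request:
carry_out(
  targets=[
    {"x": 0,"y": 0,"z": 1.5,"wx": 0,"wy": 0,"wz": 0,"grip": 20},
    {"x": 0,"y": 0,"z": 0,"wx": 0,"wy": 0,"wz": 0,"grip": 20},
  ],
)

```text
time: 14.7
ee_pos: [0.6517, -0.1921, 0.0472]
orientation: [1.0, 0.013, 0.0, 0.0]
force: [-0.6, -0.2, 0.1]
finger_gap: 0.0268
finger_force: 25.1
```

Request:
carry_out(
  targets=[
    {"x": 0,"y": 0,"z": 2,"wx": 0,"wy": 0,"wz": 0,"grip": 20},
    {"x": 0,"y": 0,"z": 0,"wx": 0,"wy": 0,"wz": 0,"grip": 20},
  ],
)

```text
time: 14.95
ee_pos: [0.6514, -0.192, 0.0445]
orientation: [1.0, 0.013, -0.0, -0.0]
force: [-0.2, -0.4, 0.1]
finger_gap: 0.027
finger_force: 25.1
```

Request:
carry_out(
  targets=[
    {"x": 0,"y": 0,"z": 1,"wx": 0,"wy": 0,"wz": 0,"grip": 20},
    {"x": 0,"y": 0,"z": 0,"wx": 0,"wy": 0,"wz": 0,"grip": 20},
  ],
)

```text
time: 15.2
ee_pos: [0.6516, -0.1921, 0.0439]
orientation: [1.0, 0.013, 0.0, 0.0]
force: [-0.9, 1.0, 3.0]
finger_gap: 0.027
finger_force: 26.8
```

Request:
carry_out(
  targets=[
    {"x": 0,"y": 0,"z": 0,"wx": 0,"wy": 0,"wz": 0,"grip": 34},
    {"x": 0,"y": 0,"z": 0,"wx": 0,"wy": 0,"wz": 0,"grip": 42},
    {"x": 0,"y": 0,"z": -20,"wx": 0,"wy": 0,"wz": 0,"grip": 42},
    {"x": 0,"y": 0,"z": -60,"wx": 0,"wy": 0,"wz": 0,"grip": 42},
    {"x": 0,"y": 0,"z": -60,"wx": 0,"wy": 0,"wz": 0,"grip": 60},
  ],
)

```text
time: 15.82
ee_pos: [0.6514, -0.192, 0.1864]
orientation: [1.0, 0.013, 0.0, 0.0]
force: [0.8, -1.2, 1.2]
finger_gap: 0.0587
finger_force: 0.0
```

Request:
carry_out(
  targets=[
    {"x": -18,"y": -39,"z": -16,"wx": 0,"wy": 0,"wz": 0,"grip": 82},
    {"x": -18,"y": -39,"z": 0,"wx": 0,"wy": 0,"wz": 0,"grip": 82},
    {"x": -18,"y": -39,"z": 0,"wx": 0,"wy": 0,"wz": 0,"grip": 82},
    {"x": -18,"y": -39,"z": 0,"wx": 0,"wy": 0,"wz": 0,"grip": 82},
    {"x": -18,"y": -39,"z": 0,"wx": 0,"wy": 0,"wz": 0,"grip": 82},
  ],
)

```text
time: 16.45
ee_pos: [0.556, 0.0018, 0.2012]
orientation: [1.0, 0.013, 0.001, 0.0]
force: [0.5, -0.3, -0.1]
finger_gap: 0.082
finger_force: 0.0
```

Request:
carry_out(
  targets=[
    {"x": -18,"y": -39,"z": 0,"wx": 0,"wy": 0,"wz": 0,"grip": 82},
    {"x": -18,"y": -39,"z": 0,"wx": 0,"wy": 0,"wz": 0,"grip": 82},
    {"x": -18,"y": -39,"z": 0,"wx": 0,"wy": 0,"wz": 0,"grip": 82},
    {"x": -18,"y": -39,"z": 0,"wx": 0,"wy": 0,"wz": 0,"grip": 82},
    {"x": -18,"y": -39,"z": 0,"wx": 0,"wy": 0,"wz": 0,"grip": 82},
  ],
)

```text
time: 17.08
ee_pos: [0.4611, 0.1945, 0.2011]
orientation: [1.0, 0.013, 0.001, -0.0]
force: [0.2, 0.3, -0.1]
finger_gap: 0.0817
finger_force: 0.0
```

Request:
carry_out(
  targets=[
    {"x": -17,"y": -36,"z": 0,"wx": 0,"wy": 0,"wz": 0,"grip": 82},
    {"x": 0,"y": 0,"z": 0,"wx": 0,"wy": 0,"wz": 0,"grip": 82},
  ],
)

```text
time: 17.32
ee_pos: [0.4427, 0.2308, 0.201]
orientation: [1.0, 0.015, 0.001, -0.0]
force: [-0.4, -0.0, -1.1]
finger_gap: 0.0822
finger_force: 0.0
```

```bash
python3 - <<'E'
from h import *
c=cap("wrist"); W=c["W"]; hsv=cv2.cvtColor(c["image"],cv2.COLOR_RGB2HSV)
rect(W,(hsv[...,0]>100)&(hsv[...,0]<130)&(hsv[...,1]>120)&(W[...,2]>.055)&(W[...,2]<.075))
plan(444,229,54,.0256)
c=cap("top"); W=c["W"]; hsv=cv2.cvtColor(c["image"],cv2.COLOR_RGB2HSV)
rect(W,(hsv[...,0]>100)&(hsv[...,0]<130)&(hsv[...,1]>120)&(W[...,2]<.04)&(W[...,1]<-.14))
E
```

```text
3178 c [444.6 230.4] size [53.3 53.9] yaw -0.181 px [281. 204.] z 0.0631
t 17.38 tcp [443.5 229.6 200.8] psi 0.028 gap 82.1 tilt 0.11 -> tool shift [  0.2   0.6 146.8] wz 0.003
428 c [ 648.9 -192.7] size [122.   26.5] yaw 0.015 px [347. 172.] z 0.0329
```

The comb lies at (649,-193), centred. Jar found at (444.6, 230.4); descending to grip its lid.

Request:
carry_out(
  targets=[
    {"x": 1,"y": -0.5,"z": 45,"wx": 0,"wy": 0,"wz": 0,"grip": 82},
    {"x": 0,"y": 0,"z": 45,"wx": 0,"wy": 0,"wz": 0,"grip": 82},
    {"x": 0,"y": 0,"z": 32,"wx": 0,"wy": 0,"wz": 0,"grip": 82},
    {"x": 0,"y": 0,"z": 16,"wx": 0,"wy": 0,"wz": 0,"grip": 75},
    {"x": 0,"y": 0,"z": 8,"wx": 0,"wy": 0,"wz": 0,"grip": 68},
  ],
)

```text
time: 18.05
ee_pos: [0.4451, 0.2282, 0.053]
orientation: [1.0, 0.012, -0.0, 0.0]
force: [0.9, -0.3, 0.5]
finger_gap: 0.0677
finger_force: 0.0
```

Request:
carry_out(
  targets=[
    {"x": 0,"y": 0,"z": 0,"wx": 0,"wy": 0,"wz": 0,"grip": 60},
    {"x": 0,"y": 0,"z": 0,"wx": 0,"wy": 0,"wz": 0,"grip": 50},
    {"x": 0,"y": 0,"z": 0,"wx": 0,"wy": 0,"wz": 0,"grip": 44},
    {"x": 0,"y": 0,"z": 0,"wx": 0,"wy": 0,"wz": 0,"grip": 44},
    {"x": 0,"y": 0,"z": 0,"wx": 0,"wy": 0,"wz": 0,"grip": 44},
  ],
  newtons=40,
)

```text
time: 18.68
ee_pos: [0.4453, 0.2293, 0.0544]
orientation: [1.0, 0.013, 0.001, -0.0]
force: [0.3, -1.7, 5.8]
finger_gap: 0.0528
finger_force: 42.3
```

Request:
carry_out(
  targets=[
    {"x": 0,"y": 0,"z": -10,"wx": 0,"wy": 0,"wz": 0,"grip": 44},
    {"x": 0,"y": 0,"z": -30,"wx": 0,"wy": 0,"wz": 0,"grip": 44},
    {"x": 0,"y": 0,"z": -40,"wx": 0,"wy": 0,"wz": 0,"grip": 44},
    {"x": 0,"y": 0,"z": -40,"wx": 0,"wy": 0,"wz": 0,"grip": 44},
    {"x": 0,"y": 0,"z": -25,"wx": 0,"wy": 0,"wz": 0,"grip": 44},
  ],
)

```text
time: 19.3
ee_pos: [0.4447, 0.2296, 0.201]
orientation: [1.0, 0.013, 0.001, -0.0]
force: [-0.1, -0.4, -1.4]
finger_gap: 0.0526
finger_force: 42.2
```

Request:
carry_out(
  targets=[
    {"x": 23,"y": 34,"z": 0,"wx": 0,"wy": 0,"wz": 0,"grip": 44},
    {"x": 23,"y": 34,"z": 0,"wx": 0,"wy": 0,"wz": 0,"grip": 44},
    {"x": 23,"y": 34,"z": 0,"wx": 0,"wy": 0,"wz": 0,"grip": 44},
    {"x": 23,"y": 34,"z": 0,"wx": 0,"wy": 0,"wz": 0,"grip": 44},
    {"x": 0,"y": 0,"z": 0,"wx": 0,"wy": 0,"wz": 0,"grip": 44},
  ],
)

```text
time: 19.92
ee_pos: [0.541, 0.0937, 0.1986]
orientation: [1.0, 0.011, 0.0, 0.0]
force: [-0.4, 0.7, -2.0]
finger_gap: 0.0527
finger_force: 42.3
```

```bash
python3 - <<'E'
from h import *
c=cap("wrist"); save(c,"w6"); W=c["W"]
B=(abs(W[...,0]-.645)<.05)&(abs(W[...,1]-.096)<.047)
rect(W,B&(W[...,2]>.0365)&(W[...,2]<.044))
rect(W,(abs(W[...,0]-.645)<.08)&(abs(W[...,1]-.0)<.046)&(W[...,2]>.024)&(W[...,2]<.033))
plan(644,96,63.5,.0256)
E
```

```text
1845 c [643.2  93.9] size [82.  82.3] yaw -1.548 px [282.  68.] z 0.0391
17333 c [636.   -2.6] size [128.   85.5] yaw 0.02 px [400.  80.] z 0.028
t 19.98 tcp [540.   95.  198.5] psi 0.024 gap 53.0 tilt 0.05 -> tool shift [104.1   1.5 134.9] wz -0.002
```

View pics/w6.png

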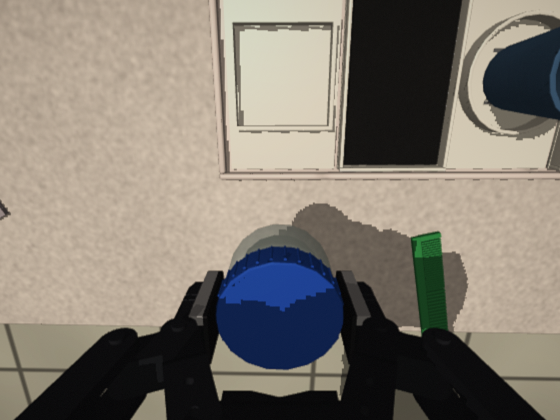

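The jar is held upright and the square fence shows at (283,77), centre (643,94). Placing.

Request:
carry_out(
  targets=[
    {"x": 40,"y": 2,"z": 0,"wx": 0,"wy": 0,"wz": 0,"grip": 44},
    {"x": 40,"y": 1.5,"z": 0,"wx": 0,"wy": 0,"wz": 0,"grip": 44},
    {"x": 23,"y": 0,"z": 0,"wx": 0,"wy": 0,"wz": 0,"grip": 44},
    {"x": 0,"y": 0,"z": 35,"wx": 0,"wy": 0,"wz": 0,"grip": 44},
    {"x": 0,"y": 0,"z": 40,"wx": 0,"wy": 0,"wz": 0,"grip": 44},
  ],
)

```text
time: 20.6
ee_pos: [0.6428, 0.0965, 0.1233]
orientation: [1.0, 0.014, 0.0, -0.0]
force: [0.4, 0.1, -1.4]
finger_gap: 0.0528
finger_force: 42.4
```

Request:
carry_out(
  targets=[
    {"x": 0,"y": 0,"z": 30,"wx": 0,"wy": 0,"wz": 0,"grip": 44},
    {"x": 0,"y": 0,"z": 15,"wx": 0,"wy": 0,"wz": 0,"grip": 44},
    {"x": 0,"y": 0,"z": 8,"wx": 0,"wy": 0,"wz": 0,"grip": 44},
    {"x": 0,"y": 0,"z": 4,"wx": 0,"wy": 0,"wz": 0,"grip": 44},
    {"x": 0,"y": 0,"z": 0,"wx": 0,"wy": 0,"wz": 0,"grip": 44},
  ],
)

```text
time: 21.22
ee_pos: [0.6435, 0.095, 0.0673]
orientation: [1.0, 0.013, 0.001, 0.0]
force: [-0.6, -0.1, -1.3]
finger_gap: 0.0527
finger_force: 42.4
```

Request:
carry_out(
  targets=[
    {"x": 0,"y": 0,"z": 1.5,"wx": 0,"wy": 0,"wz": 0,"grip": 44},
    {"x": 0,"y": 0,"z": 0,"wx": 0,"wy": 0,"wz": 0,"grip": 44},
  ],
)

```text
time: 21.48
ee_pos: [0.6433, 0.0948, 0.0655]
orientation: [1.0, 0.013, 0.0, 0.0]
force: [-0.7, 0.3, -0.8]
finger_gap: 0.0527
finger_force: 42.4
```

Request:
carry_out(
  targets=[
    {"x": 0,"y": 0,"z": 1.5,"wx": 0,"wy": 0,"wz": 0,"grip": 44},
    {"x": 0,"y": 0,"z": 0,"wx": 0,"wy": 0,"wz": 0,"grip": 44},
  ],
)

```text
time: 21.72
ee_pos: [0.6431, 0.0948, 0.0636]
orientation: [1.0, 0.013, 0.0, 0.0]
force: [0.1, 0.8, -1.3]
finger_gap: 0.0524
finger_force: 42.4
```

Request:
carry_out(
  targets=[
    {"x": 0,"y": 0,"z": 0.8,"wx": 0,"wy": 0,"wz": 0,"grip": 44},
    {"x": 0,"y": 0,"z": 0,"wx": 0,"wy": 0,"wz": 0,"grip": 44},
  ],
)

```text
time: 21.98
ee_pos: [0.6431, 0.0948, 0.0635]
orientation: [1.0, 0.013, 0.0, 0.0]
force: [-2.3, -0.5, 5.3]
finger_gap: 0.0527
finger_force: 42.8
```

Request:
carry_out(
  targets=[
    {"x": 0,"y": 0,"z": 0,"wx": 0,"wy": 0,"wz": 0,"grip": 58},
    {"x": 0,"y": 0,"z": 0,"wx": 0,"wy": 0,"wz": 0,"grip": 68},
    {"x": 0,"y": 0,"z": -15,"wx": 0,"wy": 0,"wz": 0,"grip": 74},
    {"x": 0,"y": 0,"z": -60,"wx": 0,"wy": 0,"wz": 0,"grip": 70},
    {"x": 0,"y": 0,"z": -60,"wx": 0,"wy": 0,"wz": 0,"grip": 50},
  ],
)

```text
time: 22.6
ee_pos: [0.643, 0.0949, 0.2]
orientation: [1.0, 0.013, -0.0, 0.0]
force: [0.8, 0.2, -1.0]
finger_gap: 0.0533
finger_force: 0.0
```

Request:
carry_out(
  targets=[
    {"x": -12,"y": -37,"z": 0,"wx": 0,"wy": 0,"wz": 0,"grip": 30},
    {"x": -12,"y": -37,"z": 0,"wx": 0,"wy": 0,"wz": 0,"grip": 30},
    {"x": -12,"y": -37,"z": 0,"wx": 0,"wy": 0,"wz": 0,"grip": 30},
    {"x": -12,"y": -37,"z": 0,"wx": 0,"wy": 0,"wz": 0,"grip": 30},
    {"x": -12,"y": -37,"z": 0,"wx": 0,"wy": 0,"wz": 0,"grip": 30},
  ],
)

```text
time: 23.22
ee_pos: [0.578, 0.2795, 0.199]
orientation: [1.0, 0.013, 0.001, -0.0]
force: [0.7, -0.1, 0.1]
finger_gap: 0.0301
finger_force: 0.0
```

Request:
carry_out(
  targets=[
    {"x": -12,"y": -37,"z": 0,"wx": 0,"wy": 0,"wz": 0,"grip": 30},
    {"x": -12,"y": -37,"z": 0,"wx": 0,"wy": 0,"wz": 0,"grip": 30},
    {"x": -12,"y": -33,"z": 0,"wx": 0,"wy": 0,"wz": 0,"grip": 30},
    {"x": 0,"y": 0,"z": 0,"wx": 0,"wy": 0,"wz": 0,"grip": 30},
  ],
)

```text
time: 23.72
ee_pos: [0.5384, 0.3867, 0.1987]
orientation: [1.0, 0.015, 0.0, -0.0]
force: [1.3, -1.3, 0.4]
finger_gap: 0.0299
finger_force: 0.0
```

```bash
python3 - <<'E'
from h import *
c=cap("wrist"); save(c,"w7"); W=c["W"]
print([(round(r["confidence"],2),np.round(r["box"])) for r in optics.spot_in("wrist","clipper_mid")])
m=(W[...,2]>.0235)&(W[...,2]<.04)&(abs(W[...,0]-.545)<.06)&(abs(W[...,1]-.385)<.06)
rect(W,cv2.morphologyEx(m.astype(np.uint8),cv2.MORPH_CLOSE,np.ones((9,9)))>0)
plan(545,385,40,.44)
c=cap("top"); W=c["W"]; hsv=cv2.cvtColor(c["image"],cv2.COLOR_RGB2HSV)
rect(W,(hsv[...,0]>100)&(hsv[...,0]<130)&(hsv[...,1]>120)&(W[...,2]>.06)&(W[...,1]>.04))
E
```

```text
[(0.56, array([261., 146.,  51.,  76.]))]
1239 c [548.1 381.7] size [79.5 15. ] yaw 0.503 px [283. 181.] z 0.0289
t 23.82 tcp [539.7 384.2 198.4] psi 0.026 gap 30.4 tilt 0.05 -> tool shift [  5.2  -0.6 158.4] wz -0.414
375 c [639.8  93.3] size [51.9 49.8] yaw 0.039 px [232. 172.] z 0.0736
```

View pics/w7.png

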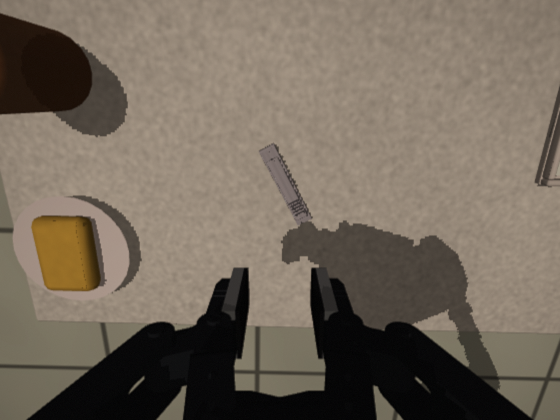

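The wrist view shows the clipper at (285,183), yaw about 0.50. The soap dish and bottle on the left are well clear.

Request:
carry_out(
  targets=[
    {"x": 8.5,"y": 2.5,"z": 0,"wx": 0,"wy": 0,"wz": 0,"grip": 30},
    {"x": 0,"y": 0,"z": 30,"wx": 0,"wy": 0,"wz": -0.16,"grip": 30},
    {"x": 0,"y": 0,"z": 30,"wx": 0,"wy": 0,"wz": -0.16,"grip": 30},
    {"x": 0,"y": 0,"z": 30,"wx": 0,"wy": 0,"wz": -0.155,"grip": 30},
    {"x": 0,"y": 0,"z": 0,"wx": 0,"wy": 0,"wz": 0,"grip": 30},
  ],
)

```text
time: 24.5
ee_pos: [0.5478, 0.3802, 0.1052]
orientation: [0.969, 0.246, -0.003, 0.001]
force: [-0.2, -1.0, 0.4]
finger_gap: 0.0301
finger_force: 0.0
```

```bash
python3 - <<'E'
from h import *
plan(548,382,37,.503)
E
```

```text
t 24.5 tcp [547.8 380.2 105.2] psi 0.498 gap 30.1 tilt 0.31 -> tool shift [ 1.4 -1.5 68.2] wz -0.005
```

Request:
carry_out(
  targets=[
    {"x": 0.5,"y": -1,"z": 40,"wx": 0,"wy": 0,"wz": 0,"grip": 28},
    {"x": 0,"y": 0,"z": 20,"wx": 0,"wy": 0,"wz": 0,"grip": 28},
    {"x": 0,"y": 0,"z": 9,"wx": 0,"wy": 0,"wz": 0,"grip": 28},
    {"x": 0,"y": 0,"z": 0,"wx": 0,"wy": 0,"wz": 0,"grip": 28},
    {"x": 0,"y": 0,"z": 0,"wx": 0,"wy": 0,"wz": 0,"grip": 28},
  ],
)

```text
time: 25.12
ee_pos: [0.5489, 0.3835, 0.0401]
orientation: [0.969, 0.248, 0.001, -0.0]
force: [0.2, -0.3, 0.5]
finger_gap: 0.0277
finger_force: 0.0
```

Request:
carry_out(
  targets=[
    {"x": 0,"y": 0.5,"z": 2.5,"wx": 0,"wy": 0,"wz": 0,"grip": 28},
    {"x": 0,"y": 0,"z": 0,"wx": 0,"wy": 0,"wz": 0,"grip": 22},
    {"x": 0,"y": 0,"z": 0,"wx": 0,"wy": 0,"wz": 0,"grip": 14},
    {"x": 0,"y": 0,"z": 0,"wx": 0,"wy": 0,"wz": 0,"grip": 8},
    {"x": 0,"y": 0,"z": 0,"wx": 0,"wy": 0,"wz": 0,"grip": 8},
  ],
  newtons=40,
)

```text
time: 25.75
ee_pos: [0.5485, 0.3828, 0.0366]
orientation: [0.969, 0.248, 0.0, -0.0]
force: [1.0, -0.8, 2.5]
finger_gap: 0.014
finger_force: 40.8
```

Request:
carry_out(
  targets=[
    {"x": 0,"y": 0,"z": 0,"wx": 0,"wy": 0,"wz": 0,"grip": 8},
    {"x": 0,"y": 0,"z": 0,"wx": 0,"wy": 0,"wz": 0,"grip": 8},
  ],
)

```text
time: 26.0
ee_pos: [0.5485, 0.3828, 0.0366]
orientation: [0.969, 0.248, 0.0, -0.0]
force: [-1.4, -1.3, 5.4]
finger_gap: 0.0136
finger_force: 41.0
```

Request:
carry_out(
  targets=[
    {"x": 0,"y": 0,"z": -10,"wx": 0,"wy": 0,"wz": 0,"grip": 8},
    {"x": 0,"y": 0,"z": -35,"wx": 0,"wy": 0,"wz": 0,"grip": 8},
    {"x": 0,"y": 0,"z": -40,"wx": 0,"wy": 0,"wz": 0.16,"grip": 8},
    {"x": 0,"y": 0,"z": -40,"wx": 0,"wy": 0,"wz": 0.16,"grip": 8},
    {"x": 0,"y": 0,"z": -38,"wx": 0,"wy": 0,"wz": 0.155,"grip": 8},
  ],
)

```text
time: 26.62
ee_pos: [0.5482, 0.3826, 0.2008]
orientation: [1.0, 0.01, -0.0, 0.0]
force: [0.4, -0.8, -0.7]
finger_gap: 0.014
finger_force: 40.4
```

Request:
carry_out(
  targets=[
    {"x": 9,"y": 39,"z": 0,"wx": 0,"wy": 0,"wz": 0,"grip": 8},
    {"x": 9,"y": 39,"z": 0,"wx": 0,"wy": 0,"wz": 0,"grip": 8},
    {"x": 9,"y": 39,"z": 0,"wx": 0,"wy": 0,"wz": 0,"grip": 8},
    {"x": 9,"y": 39,"z": 0,"wx": 0,"wy": 0,"wz": 0,"grip": 8},
    {"x": 9,"y": 39,"z": 0,"wx": 0,"wy": 0,"wz": 0,"grip": 8},
  ],
)

```text
time: 27.25
ee_pos: [0.5984, 0.1877, 0.1994]
orientation: [1.0, 0.013, -0.0, 0.0]
force: [0.5, 0.2, -0.0]
finger_gap: 0.0135
finger_force: 40.4
```

Request:
carry_out(
  targets=[
    {"x": 9,"y": 39,"z": 0,"wx": 0,"wy": 0,"wz": 0,"grip": 8},
    {"x": 9,"y": 39,"z": 0,"wx": 0,"wy": 0,"wz": 0,"grip": 8},
    {"x": 8,"y": 39,"z": 0,"wx": 0,"wy": 0,"wz": 0,"grip": 8},
    {"x": 8,"y": 39,"z": 0,"wx": 0,"wy": 0,"wz": 0,"grip": 8},
    {"x": 8,"y": 36,"z": 0,"wx": 0,"wy": 0,"wz": 0,"grip": 8},
  ],
)

```text
time: 27.88
ee_pos: [0.6453, -0.0033, 0.1994]
orientation: [1.0, 0.013, -0.0, 0.0]
force: [-0.3, -1.3, 0.1]
finger_gap: 0.0139
finger_force: 40.4
```

Request:
carry_out(
  targets=[
    {"x": 0,"y": 0,"z": 0,"wx": 0,"wy": 0,"wz": 0,"grip": 8},
    {"x": 0,"y": 0,"z": 0,"wx": 0,"wy": 0,"wz": 0,"grip": 8},
  ],
)

```text
time: 28.12
ee_pos: [0.645, -0.0015, 0.1992]
orientation: [1.0, 0.013, -0.0, -0.0]
force: [0.5, 0.1, -0.1]
finger_gap: 0.0135
finger_force: 40.4
```

```bash
python3 - <<'E'
from h import *
plan(645.5,-2,48,.026)
c=cap("wrist"); save(c,"w8"); W=c["W"]
rect(W,(W[...,2]>.165)&(abs(W[...,1]+.002)<.011)&(W[...,2]<.21))
E
```

```text
t 28.12 tcp [645.   -1.5 199.2] psi 0.026 gap 13.5 tilt 0.04 -> tool shift [  0.5   0.6 151.2] wz -0.0
5479 c [643.6  -1.2] size [21.9 81.1] yaw -0.062 px [280. 280.] z 0.1916
```

View pics/w8.png

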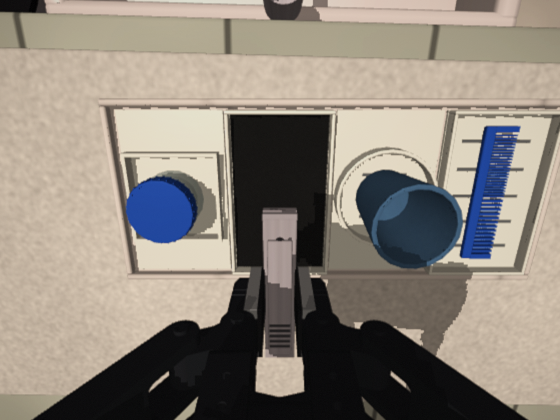

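The clipper is held level and lengthwise over the mat. Jar, cup and comb all sit in their inserts.

Request:
carry_out(
  targets=[
    {"x": 0,"y": 0,"z": 40,"wx": 0,"wy": 0,"wz": 0,"grip": 8},
    {"x": 0,"y": 0,"z": 45,"wx": 0,"wy": 0,"wz": 0,"grip": 8},
    {"x": 0,"y": 0,"z": 40,"wx": 0,"wy": 0,"wz": 0,"grip": 8},
    {"x": 0,"y": 0,"z": 15,"wx": 0,"wy": 0,"wz": 0,"grip": 8},
    {"x": 0,"y": 0,"z": 8,"wx": 0,"wy": 0,"wz": 0,"grip": 8},
  ],
)

```text
time: 28.8
ee_pos: [0.6456, -0.0012, 0.0514]
orientation: [1.0, 0.013, 0.0, 0.0]
force: [0.6, -1.2, 1.3]
finger_gap: 0.0135
finger_force: 40.4
```

Request:
carry_out(
  targets=[
    {"x": 0,"y": 0,"z": 2,"wx": 0,"wy": 0,"wz": 0,"grip": 8},
    {"x": 0,"y": 0,"z": 0,"wx": 0,"wy": 0,"wz": 0,"grip": 8},
  ],
)

```text
time: 29.05
ee_pos: [0.6461, -0.0019, 0.0506]
orientation: [1.0, 0.013, 0.001, 0.0]
force: [-0.6, 0.0, -0.9]
finger_gap: 0.0137
finger_force: 40.4
```

Request:
carry_out(
  targets=[
    {"x": 0,"y": 0,"z": 1,"wx": 0,"wy": 0,"wz": 0,"grip": 8},
    {"x": 0,"y": 0,"z": 0,"wx": 0,"wy": 0,"wz": 0,"grip": 8},
  ],
)

```text
time: 29.3
ee_pos: [0.6455, -0.002, 0.0488]
orientation: [1.0, 0.013, 0.0, 0.0]
force: [0.2, -0.3, -1.6]
finger_gap: 0.0139
finger_force: 40.4
```

Request:
carry_out(
  targets=[
    {"x": 0,"y": 0,"z": 1,"wx": 0,"wy": 0,"wz": 0,"grip": 8},
    {"x": 0,"y": 0,"z": 0,"wx": 0,"wy": 0,"wz": 0,"grip": 8},
  ],
)

```text
time: 29.55
ee_pos: [0.6455, -0.002, 0.0477]
orientation: [1.0, 0.013, 0.0, 0.0]
force: [-0.8, -0.2, 1.7]
finger_gap: 0.0136
finger_force: 40.7
```

Request:
carry_out(
  targets=[
    {"x": 0,"y": 0,"z": 0.5,"wx": 0,"wy": 0,"wz": 0,"grip": 8},
    {"x": 0,"y": 0,"z": 0,"wx": 0,"wy": 0,"wz": 0,"grip": 12},
    {"x": 0,"y": 0,"z": 0,"wx": 0,"wy": 0,"wz": 0,"grip": 20},
    {"x": 0,"y": 0,"z": 0,"wx": 0,"wy": 0,"wz": 0,"grip": 30},
    {"x": 0,"y": 0,"z": -15,"wx": 0,"wy": 0,"wz": 0,"grip": 30},
  ],
)

```text
time: 30.18
ee_pos: [0.6444, -0.0018, 0.0608]
orientation: [1.0, 0.013, -0.002, -0.0]
force: [-0.2, -1.0, -0.8]
finger_gap: 0.0297
finger_force: 0.0
```

Request:
carry_out(
  targets=[
    {"x": 0,"y": 0,"z": -45,"wx": 0,"wy": 0,"wz": 0,"grip": 30},
    {"x": 0,"y": 0,"z": -50,"wx": 0,"wy": 0,"wz": 0,"grip": 30},
    {"x": -30,"y": 0,"z": -50,"wx": 0,"wy": 0,"wz": 0,"grip": 30},
    {"x": -40,"y": 0,"z": -20,"wx": 0,"wy": 0,"wz": 0,"grip": 30},
    {"x": 0,"y": 0,"z": 0,"wx": 0,"wy": 0,"wz": 0,"grip": 30},
  ],
)

```text
time: 30.8
ee_pos: [0.5745, -0.0037, 0.2303]
orientation: [1.0, 0.013, 0.002, 0.0]
force: [1.0, 0.8, 0.2]
finger_gap: 0.0299
finger_force: 0.0
```

```bash
python3 - <<'E'
from h import *
plan(575,-2,228)
c=cap("wrist"); save(c,"w9"); W=c["W"]; Z=W[...,2]
rect(W,(Z>.0345)&(Z<.05)&(abs(W[...,0]-.645)<.06)&(abs(W[...,1]+.002)<.03))
c=cap("top"); save(c,"t3"); W=c["W"]; z=W[...,2]; hsv=cv2.cvtColor(c["image"],cv2.COLOR_RGB2HSV); H,S=hsv[...,0],hsv[...,1]
g=(H>40)&(H<85)&(S>100)
rect(W,g&(z<.04)); rect(W,g&(z>.055)&(W[...,1]<-.3))
rect(W,(z>.06)&(W[...,1]>.05)&(W[...,1]<.14)&(abs(W[...,0]-.645)<.06))
E
```

```text
t 30.8 tcp [574.5  -3.7 230.3] psi 0.026 gap 29.9 tilt 0.26 -> tool shift [ 0.6 -1.7  2.3] wz None
1252 c [647.3  -1.4] size [74.  14.2] yaw 0.033 px [279. 109.] z 0.0399
66 c [474.6 -47. ] size [17.4 57.6] yaw -0.113 px [289. 240.] z 0.0249
396 c [ 532.7 -365.2] size [51.1 53.1] yaw -1.538 px [420. 222.] z 0.0654
125 c [599.6  57.9] size [28.9 15.5] yaw 0.013 px [226. 146.] z 0.5614
```

View pics/w9.png

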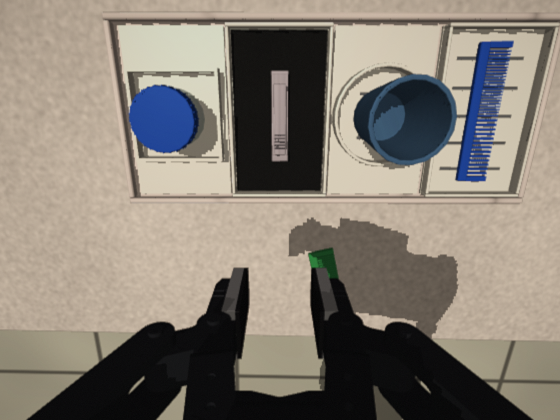

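All four things sit in their inserts: jar at (163,118), clipper at (280,115), cup at (410,118) and comb at (485,110). The green jar is where it was. The green comb is partly hidden by the arm but was never touched. Handing in.

```bash
python3 -c "
from cell import ticket; print(ticket.hand_in())"
```

```text
the job is handed in; nothing more can be done
None
```

The cup, blue-lidded jar, blue comb and clipper are each in their own insert, your flatmate's green comb and jar weren't touched, and the job was handed in at about 31 s; no verdict came back.

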